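# Fit the inspection cover on the gear housing and turn the keeper over it

## Robot

A 6-joint arm with a two-finger parallel gripper is mounted at the origin on the work surface. World frame = base frame: x ahead of the robot, y to its left, z up, the work surface at z = 0. Lengths are in m, angles in degrees, forces in N, time in s.
With the tool pointing down it reaches from about 0.25 to 0.725 m from the base axis. Payload 9.7 kg.
Tool frame: the origin (TCP) lies at the very end of the fingers, on their centre line; the grasp point (between the pads) lies 19 mm behind it; z points along the fingers, y is the direction in which the jaws open and shut (so a half turn about z gives the same grasp; the last joint's range is limited). The gripper opens to 85 mm and grips with 20 to 120 N. Pads are 22 mm wide; open, the fingers measure 114 mm over their backs; the gripper's body (76 mm by 85 mm) begins 54 mm behind the grasp point. The pads swing forward as they close: fully open they stand 13 mm farther back than shut.
Start: joints at [64.4, 4.979, 10.078, 95.1, 0, 90], TCP at [0.238, 0.496, 0.231] pointing down, gripper open.
Joint ranges: [-179.16, 179.16], [-48.56, 103.87], [-65.8, 70.77], [-126.05, 130.52], [-82.76, 87.17], [-180, 180]. Speed limits (degrees/s): [127.2, 127.2, 147.25, 180, 180, 180].

## Interface

Orientations are given as [roll, pitch, yaw] about the fixed x, y, z axes, in that order (R = Rz(yaw) Ry(pitch) Rx(roll)).
In Python, from workcell import bot gives the robot as it stands. The module is installed in compiled form; this text tells all that it offers.
- The arm moves only by the tool step_arm, never from a script. Its arguments are lists of equal length, an entry for each row: "dr": the turn, a rotation vector about the tool's x, y, z in rad, a list of three; "xyz": the shift along the tool's x, y, z in units of 40 mm (1.0 is 40 mm), a list of three; "gripper": the opening, from 0 (shut) to 1 (fully open). In form: {"dr": [[wx, wy, wz], ...], "xyz": [[x, y, z], ...], "gripper": [gripper, ...]}. A call has exactly 8 rows; each row is the pose to reach, as a shift and turn from the pose commanded when the call began, along the tool's axes at that moment; what a row does not reach only later rows make up. A row lasts 1/10 s, in which the tool goes at most 50 mm and 8.59 degrees, less where a joint would pass 70% of its speed; a pose out of reach is approached as far as the arm can. A call with a gripper value outside its range is refused whole. The fingers move at their own pace and stop on an object; "squeeze" is the grip in N (left out, the last holds). Time passes only in rows, so rows that repeat a pose let the fingers close, or fill a call up. It gives the time, the measured TCP pose, the force and the opening at its end, in the units of the state.
- bot.get_obs(): the state, without advancing time (a new reading comes with each control period).
- bot.camera(name): name is "side" or "top" or "wrist"; returns a dict with "image" (384x512x3 uint8, red, green, blue), "camera_matrix" (3x3 intrinsics, pixels), "R" (3x3) and "t" (3): a world point X has camera coordinates R X + t. Camera axes: x right, y down, z forward; pixel columns grow to the right and rows downward; lengths in m; the calibration is good to about 2 mm. A picture is of the moment at which its call begins. There is no depth.
- bot.job_done(): hands the job in, once; it reports no verdict.
Trained networks look in a picture, given as the dict that the camera call returned (one of the last four; its "shot" number tells which), for a name from the list of things; names that differ only in an ending like _2 or _b are one class to them, and where a whole thing is asked for, a point or a joint stands for the part that bears it (a point fixed in the world has none). Each returns a list of dicts, best first, with "p" (0 to 1); they miss things now and then, are a little off and sometimes report something else, mostly with a low value. They report only what shows in the picture. A call takes as long as a camera call.
- bot.regions_of(picture, thing): "region" (384x512 bool, what is visible of it) and "box" ([centre column, centre row, width, height] in pixels, round what is visible of it).
The state is a dict: "time": time; "q": joint angles; "qd": joint speeds; "joint_efforts": joint torques, N m; "ee_pos": TCP position; "tcp_rot": TCP orientation; "wrist_force": force on the tool from outside, world axes, zero at the start; "torque": the same for the moment, N m; "opening": finger opening in m.
Only numpy, scipy, OpenCV 4.12 (cv2) and the standard library are available. Lean on these libraries where they do the work, as an engineer would, in place of code of your own. Each camera call takes 0.05 s, during which the arm holds its last target.

## Task

Put the aluminium cover plate on the gear housing so that both of its holes drop over the two brass studs and it lies flat and fully down on the housing's top; feel for the studs if they do not find the holes at once, and do not drop the cover. Then swing the yellow keeper across onto the cover until it points squarely over it, at or near its stop, let go, and leave the other things on the bench where they are.

Things in the scene. Friction and masses are not known exactly. Their poses are not given: they have to be found in the camera images.
- housing: Fixed grey gear housing, 120 (own x) x 200 (own y) x 70 mm high, with a base flange 150 x 220 x 12 mm and an open well with gears in its flat top. Origin: centre of its underside, on the bench. Two upright brass studs, 12 mm in diameter, stand on the top at own (0, +72) and (0, -72) mm; they rise 22 mm above the top (tips 92 mm above the bench) and only the last 1.5 mm is chamfered. On its own +x side a lug carries the keeper's pivot.
- seat (a point): Centre of the housing's top face, midway between the studs, 70 mm above the bench, axes as the housing. The cover's origin lies here when it is seated.
- cover: Loose aluminium plate, 100 (own x) x 180 (own y) x 8 mm thick, about 0.5 kg, lying flat with its handle up. Origin: centre of its underside. Two through holes of 14.5 mm diameter at own (0, +72) and (0, -72) mm. A red upright grip block, 24 (own x) x 60 (own y) mm and 34 mm tall, stands in the middle of the plate (from 8 to 42 mm above the underside); pinch it across its 24 mm width. It fits on the studs either way round (half-turn symmetric).
- keeper (a joint): Angle of the yellow keeper bar about its vertical pivot, rad, growing anticlockwise from above. 0: the bar points along the housing's own +y, beside the cover's place. Negative: turned outward (it starts between -0.6 and 0). +1.57: it points along the housing's own -x, squarely over the cover's edge. Stops at -1.0 and +1.65. It stays where it is left; light friction, about 1 N at the knob.
- keeper_pivot (a point): The keeper's pivot at the housing's own (80, 38) mm, 70 mm above the bench, axes as the housing. The bar is 16 mm wide, reaches 60 mm from the pivot and spans 80 to 88 mm above the bench: it passes 2 mm above a seated cover and is in the cover's way if turned in first.
- keeper_knob (a point): Middle of the round black upright knob on the keeper, 50 mm from the pivot, 20 mm in diameter and 30 mm tall, from 88 to 118 mm above the bench; this point is 103 mm above the bench.
- wrench: Loose open-ended wrench, 170 mm long, lying on the bench; origin under its middle, about. Leave alone.
- screwdriver: Loose screwdriver, 200 mm long, lying on the bench. Leave alone.
- hammer: Loose hammer, 240 mm long, lying on the bench. Leave alone.
- jar: Glass jar with a steel lid, 60 mm in diameter, 75 mm tall; origin at the centre of its underside. Leave alone.
- spray_can: Blue can, 60 mm in diameter, 170 mm tall; origin at the centre of its underside. Leave alone.
- oil_filter: Orange oil filter, 72 mm in diameter, 85 mm tall; origin at the centre of its underside. Leave alone.
- bearing: Flat steel disc bearing, 60 mm in diameter, 18 mm tall; origin at the centre of its underside. Leave alone.

How it is judged (in metres and radians):
On the way, in this order (a step that is already met when the one before it is completed fails the run):
1. the cover lies fully down over both studs, the keeper not yet turned in (z of cover in the frame of seat between -0.003 and 0.0025 m and horizontal distance between cover and seat below 0.004 m and angle between the y axis of cover and the y axis of housing, either way round below 0.05 rad and angle between cover's own z axis and vertical below 0.03 rad and value of joint keeper below 0.5 rad), for 0.2 s.
2. the keeper is turned over the seated cover (z of cover in the frame of seat between -0.003 and 0.0025 m and horizontal distance between cover and seat below 0.004 m and angle between the y axis of cover and the y axis of housing, either way round below 0.05 rad and angle between cover's own z axis and vertical below 0.03 rad and value of joint keeper above 1.35 rad), for 0.2 s.
At the end, for the whole second after the job is handed in: The cover lies on the housing's top over both studs: underside within 2.5 mm of the top face, centre within 4 mm of the seat point, long axes within 0.05 rad (either way round), tilt under 0.03 rad, at rest; the keeper stands beyond 1.35 rad (all of step 2 and linear speed of cover below 0.02 m/s); the robot touches nothing.
It fails at once if the cover is dropped (moves faster than 0.9 m/s with the fingers off it) (linear speed of cover above 0.9 m/s and contact force between the fingers and cover below 0.1 N).
It fails at once if one of the other things on the bench is moved by more than 30 mm, or an upright one tipped by more than 0.5 rad (distance of any of wrench, screwdriver, hammer, jar, spray_can, oil_filter, bearing from where it was at the start of the episode above 0.03 m or angle between any of jar, spray_can, oil_filter, bearing's own z axis and vertical above 0.5 rad).
It also fails if it takes over 56 s, if anything falls off the work surface, if the arm or the gripper's body presses on something with over 40 N, if the wrist force passes 120 N, or if a joint passes its speed limit or range.

## Working session

There is one attempt and no reset: what is moved stays moved. The work goes in short steps, Python scripts to look and compute and a tool call to move; the robot and the scene stay as the last step left them, time stands still between calls to the robot, and variables do not carry over. Pictures are saved under pics/ and viewed, and the job is handed in when it is done.

Besides the shell and the picture viewer there is one more tool, called after "Call:" as a command line: name --argument value ..., lists and objects as JSON in quotes. step_arm: Moves the arm, as the interface text tells. Its arguments: {"type":"object","properties":{"dr":{"type":"array"},"xyz":{"type":"array"},"gripper":{"type":"array"},"squeeze":{"type":"number"}},"required":["dr","xyz","gripper"]}

```bash
mkdir -p pics; cat > h.py <<'E'
import numpy as np, cv2, pickle
from workcell import bot
def shot(n,tag):
    p=bot.camera(n); cv2.imwrite(f'pics/{tag}.png',cv2.resize(p['image'][:,:,::-1],(800,600),interpolation=cv2.INTER_CUBIC)); pickle.dump(p,open(f'pics/{tag}.pkl','wb')); return p
def back(p,uv,z):
    K=np.array(p['camera_matrix']);R=np.array(p['R']);t=np.array(p['t'])
    d=R.T@np.linalg.solve(K,[uv[0],uv[1],1.]); c=-R.T@t
    return c+d*(z-c[2])/d[2]
def proj(p,X):
    x=np.array(p['camera_matrix'])@(np.array(p['R'])@np.array(X)+np.array(p['t'])); return x[:2]/x[2]
E
python3 - <<'E'
from h import *
for n in ['top','side']:
    p=shot(n,n+'0')
    print(n,-np.array(p['R']).T@p['t'])
    for th in ['housing','cover','keeper','keeper_knob']:
        r=bot.regions_of(p,th)
        for k in r[:2]: print(th,k['p'],np.round(k['box'],1),k['region'].sum())
print(bot.get_obs())
E
```

```text
top [0.48242308 0.01405679 1.14616954]
housing 0.76 [202.1 192.4  87.9  77.2] 4429
cover 0.7 [338.  190.8  68.3  46.3] 2204
keeper 0.65 [179.  162.4  25.6  12.2] 98
keeper_knob 0.66 [177.2 165.6  28.2  13.3] 196
side [ 0.53263801 -0.73535836  0.78521017]
housing 0.87 [256.3 143.   76.2  92.6] 4876
cover 0.75 [178.5 208.4  30.2  47.8] 1051
cover 0.65 [274.5 288.1  56.7  83.3] 4259
keeper 0.54 [287.9 112.8  16.1  36.5] 250
keeper_knob 0.74 [287.  113.2  13.2  30.5] 161
{'time': 0.5, 'q': array([6.44002918e+01, 4.98192385e+00, 1.00752178e+01, 9.50989896e+01,
       5.79281263e-04, 9.00026155e+01]), 'qd': array([ 0.04152737, -0.03886069,  0.03212022,  0.00498361,  0.02154828,
        0.1756076 ]), 'joint_efforts': array([-3.22139595e-04, -5.19649208e+01,  4.64541900e+01,  1.90515049e-03,
       -2.18756452e-05, -1.09421592e-06]), 'ee_pos': array([0.23763601, 0.49599776, 0.23122826]), 'tcp_rot': array([-1.79994304e+02, -5.79021257e-04,  1.54397676e+02]), 'wrist_force': array([ 0.48050502, -0.41802229, -0.39434601]), 'torque': array([ 0.02386957, -0.05231376, -0.03044678]), 'opening': 0.08531107388050951}
```

View pics/top0.png

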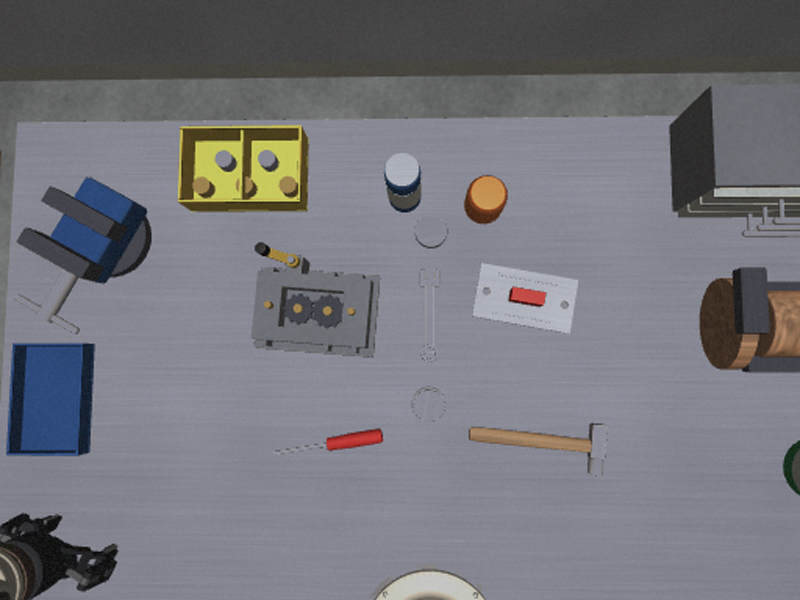

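View pics/side0.png

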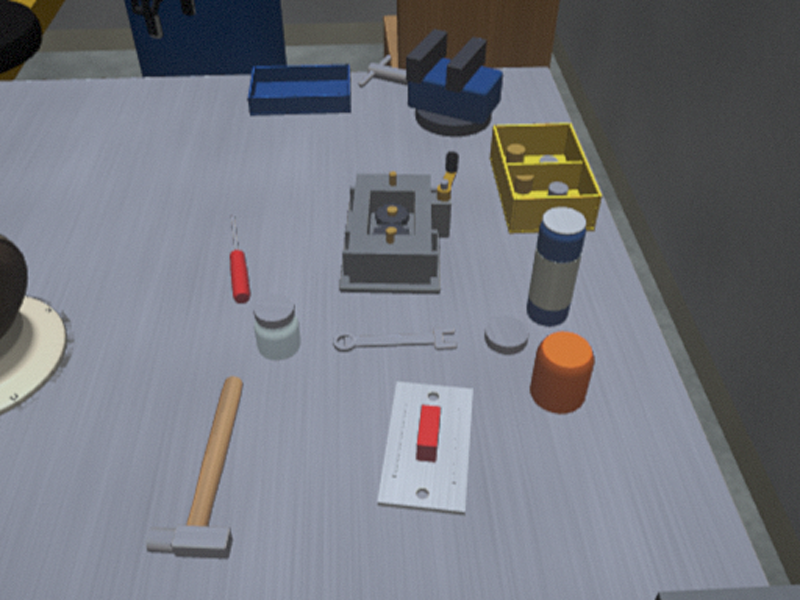

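The top view shows the housing at about (318,310) with its studs at (268,304) and (351,311). The keeper points out to (263,249). The cover is at (526,298) with holes at (486,291) and (565,305). The wrench lies between them. I'll zoom in next to measure.

```bash
python3 - <<'E'
from h import *
p=pickle.load(open('pics/top0.pkl','rb')); im=p['image'][:,:,::-1]
a=cv2.resize(im[150:235,150:250],None,fx=7.5,fy=7,interpolation=cv2.INTER_CUBIC)[:600]
cv2.imwrite('pics/zh.png',cv2.resize(im[150:230,155:255],(800,640*1)[:2],interpolation=cv2.INTER_CUBIC)[:600])
cv2.imwrite('pics/zc.png',cv2.resize(im[160:220,295:375],(800,600),interpolation=cv2.INTER_CUBIC))
q=pickle.load(open('pics/side0.pkl','rb')); im=q['image'][:,:,::-1]
cv2.imwrite('pics/zs.png',cv2.resize(im[95:195,210:310],(600,600),interpolation=cv2.INTER_CUBIC))
E
```

```text
(no output)
```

View pics/zh.png

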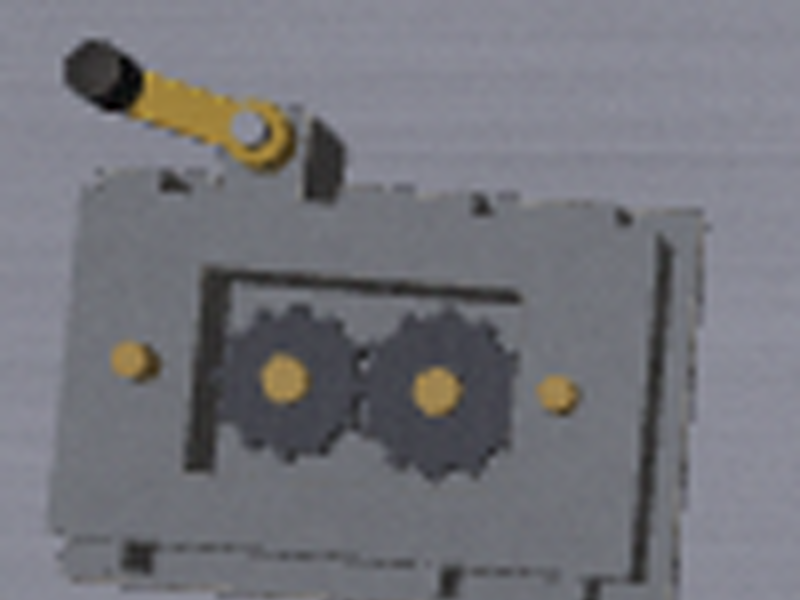

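View pics/zc.png

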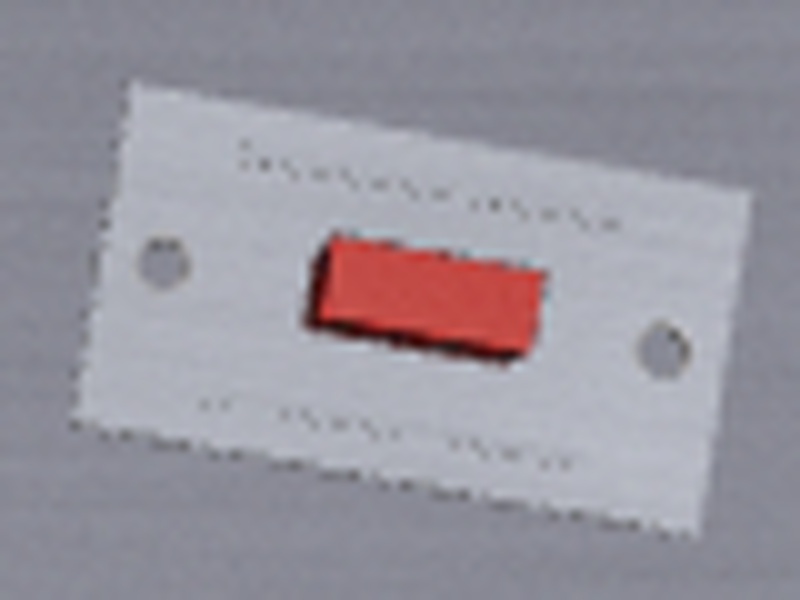

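View pics/zs.png

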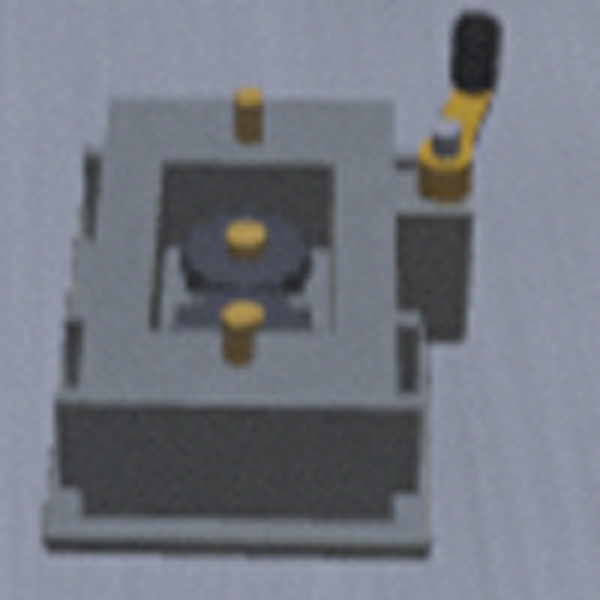

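```bash
cat > m.py <<'E'
from h import *
p=pickle.load(open('pics/top0.pkl','rb')); q=pickle.load(open('pics/side0.pkl','rb'))
f=lambda x,y,c,r,s:(c+(x+.5)/s-.5, r+(y+.5)/s-.5)
A=back(p,f(130,359,155,150,8),.092);B=back(p,f(552,392,155,150,8),.092)
print('top studs',A,B,np.linalg.norm(A-B),(A+B)/2,np.degrees(np.arctan2(*(A-B)[[1,0]])))
A2=back(q,f(249,95,210,95,6),.092);B2=back(q,f(243,313,210,95,6),.092)
print('side studs',A2,B2,np.linalg.norm(A2-B2),(A2+B2)/2,np.degrees(np.arctan2(*(A2-B2)[[1,0]])))
C=back(p,f(163,264,295,160,10),.006);D=back(p,f(664,350,295,160,10),.006)
print('holes',C,D,np.linalg.norm(C-D),(C+D)/2,np.degrees(np.arctan2(*(C-D)[[1,0]])))
k=f(92,67,155,150,8);print('knob',back(p,k,.118)); print('pivot',back(p,f(250,127,155,150,8),.095))
c=[back(p,f(x,y,295,160,10),.042) for x,y in [(335,237),(546,268),(525,354),(320,322)]]
print('handle',c,np.mean(c,0))
c=[back(p,f(x,y,295,160,10),.008) for x,y in [(132,82),(752,190),(697,535),(78,420)]]
print('plate',np.mean(c,0),[np.linalg.norm(c[i]-c[i-1]) for i in range(4)])
# side holes
print('sideholes')
H1=back(q,(433/1.5625,396/1.5625),.006);H2=back(q,(422.5/1.5625,492.5/1.5625),.006);print(H1,H2,np.linalg.norm(H1-H2),(H1+H2)/2)
E
python3 m.py
```

```text
top studs [0.58363926 0.27791539 0.092     ] [0.57249402 0.13627082 0.092     ] 0.14208236869637733 [0.57806664 0.20709311 0.092     ] 85.50097571062456
side studs [0.58680126 0.27738886 0.092     ] [0.57686245 0.13463031 0.092     ] 0.14310410527591189 [0.58183186 0.20600958 0.092     ] 86.01751216451086
holes [ 0.61606834 -0.10474616  0.006     ] [ 0.59115355 -0.24711791  0.006     ] 0.14453532785697484 [ 0.60361094 -0.17593204  0.006     ] 80.07385565685918
knob [0.67768023 0.28610424 0.118     ]
pivot [0.66148474 0.23836654 0.095     ]
handle [array([ 0.61933622, -0.14871672,  0.042     ]), array([ 0.610588  , -0.20685115,  0.042     ]), array([ 0.58663728, -0.20062748,  0.042     ]), array([ 0.59559521, -0.14424559,  0.042     ])] [ 0.60303918 -0.17511023  0.042     ]
plate [ 0.60367177 -0.17588005  0.008     ] [np.float64(0.0989398418251403), np.float64(0.17928362834475908), np.float64(0.10028545811628967), np.float64(0.1780137670769472)]
sideholes
[ 0.61870024 -0.10392951  0.006     ] [ 0.59347579 -0.24490693  0.006     ] 0.14321629605378672 [ 0.60608801 -0.17441822  0.006     ]
```

```bash
cat >> h.py <<'E'
from scipy.spatial.transform import Rotation as Ro
def go(pos,yaw,tilt=None,frm=None):
    o=bot.get_obs(); R0=Ro.from_euler('xyz',o['tcp_rot'],degrees=True); p0=np.array(o['ee_pos'])
    R1=Ro.from_euler('xyz',[180,0,yaw],degrees=True)
    print('t',round(o['time'],2),'at',np.round(p0,4),np.round(o['tcp_rot'],2),'op',round(o['opening'],4),'F',np.round(o['wrist_force'],2))
    print('  dr',np.round((R0.inv()*R1).as_rotvec(),3),'xyz',np.round(R0.inv().apply(np.array(pos)-p0)/.04,3))
E
python3 -c "
from h import *
go([.605,-.175,.20],80.1)"
```

```text
t 0.5 at [0.2376 0.496  0.2312] [-179.99   -0.    154.4 ] op 0.0853 F [ 0.48 -0.42 -0.39]
  dr [-0.     0.     1.297] xyz [-15.531 -11.159   0.782]
```

Call:
step_arm --dr '[[0,0,1.297],[0,0,1.297],[0,0,1.297],[0,0,1.297],[0,0,1.297],[0,0,1.297],[0,0,1.297],[0,0,1.297]]' --xyz '[[-15.53,-11.16,0.78],[-15.53,-11.16,0.78],[-15.53,-11.16,0.78],[-15.53,-11.16,0.78],[-15.53,-11.16,0.78],[-15.53,-11.16,0.78],[-15.53,-11.16,0.78],[-15.53,-11.16,0.78]]' --gripper '[1,1,1,1,1,1,1,1]'

```text
time: 1.3
ee_pos: [0.4301, 0.1435, 0.2152]
tcp_rot: [179.9, -0.0, 85.3]
wrist_force: [1.6, 1.8, -0.6]
opening: 0.0855
```

```bash
python3 -c "
from h import *
go([.605,-.175,.20],80.1)"
```

```text
t 1.3 at [0.4301 0.1435 0.2152] [ 1.7995e+02 -2.0000e-02  8.5300e+01] op 0.0855 F [ 1.59  1.84 -0.6 ]
  dr [ 0.001 -0.     0.091] xyz [-7.578  5.009  0.382]
```

Call:
step_arm --dr '[[0,0,0.091],[0,0,0.091],[0,0,0.091],[0,0,0.091],[0,0,0.091],[0,0,0.091],[0,0,0.091],[0,0,0.091]]' --xyz '[[-7.58,5.01,0.38],[-7.58,5.01,0.38],[-7.58,5.01,0.38],[-7.58,5.01,0.38],[-7.58,5.01,0.38],[-7.58,5.01,0.38],[-7.58,5.01,0.38],[-7.58,5.01,0.38]]' --gripper '[1,1,1,1,1,1,1,1]'

```text
time: 2.1
ee_pos: [0.6074, -0.1761, 0.198]
tcp_rot: [-179.9, 0.0, 80.2]
wrist_force: [0.0, 1.6, -1.1]
opening: 0.0853
```

```bash
python3 -c "
from h import *
p=shot('wrist','w1')
go([.605,-.175,.014],80.1)
print(-np.array(p['R']).T@p['t'])
for z,x in [('handle',[.605,-.175,.042]),('h1',[.617,-.1045,.008]),('h2',[.592,-.2463,.008])]: print(z,proj(p,x)*1.5625)
"
```

```text
t 2.15 at [ 0.6074 -0.1759  0.1979] [-1.7991e+02  2.0000e-02  8.0240e+01] op 0.0854 F [-2.07  0.17 -0.34]
  dr [-0.002  0.     0.002] xyz [ 0.013 -0.054  4.599]
[ 0.61921354 -0.10775453  0.33927583]
handle [401.76695893 270.78664204]
h1 [401.78464813 154.81076738]
h2 [401.37338122 354.8480909 ]
```

View pics/w1.png

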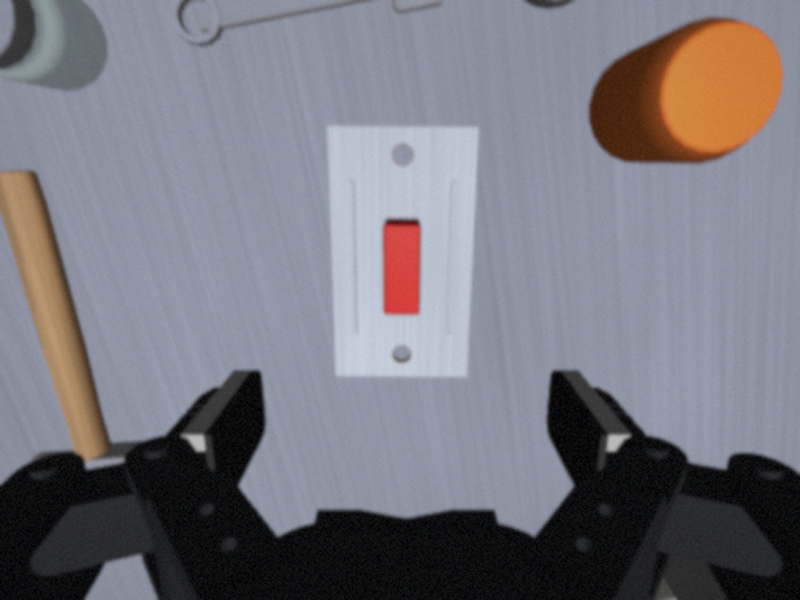

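The wrist view puts the holes at (402,154) and (401,353.5), within 1 px of the prediction. So the cover is at (0.605,-0.175), yaw 80.1, and I can descend.

Call:
step_arm --dr '[[0,0,0],[0,0,0],[0,0,0],[0,0,0],[0,0,0],[0,0,0],[0,0,0],[0,0,0]]' --xyz '[[0,0,1],[0,0,2],[0,0,3],[0,0,3.6],[0,0,4],[0,0,4],[0,0,4],[0,0,4]]' --gripper '[1,1,1,1,1,1,1,1]'

```text
time: 2.95
ee_pos: [0.6074, -0.1722, 0.0419]
tcp_rot: [179.8, 0.0, 80.4]
wrist_force: [-0.2, -0.9, -0.0]
opening: 0.0855
```

```bash
python3 -c "
from h import *
go([.605,-.175,.014],80.1)"
```

```text
t 2.95 at [ 0.6074 -0.1722  0.0419] [1.7983e+02 1.0000e-02 8.0440e+01] op 0.0855 F [-0.2  -0.91 -0.01]
  dr [0.003 0.    0.006] xyz [-0.08  -0.049  0.698]
```

Call:
step_arm --dr '[[0,0,0.005],[0,0,0.005],[0,0,0.005],[0,0,0.005],[0,0,0.005],[0,0,0.005],[0,0,0.005],[0,0,0.005]]' --xyz '[[-0.08,-0.05,0.2],[-0.08,-0.05,0.4],[-0.08,-0.05,0.65],[-0.08,-0.05,0.65],[-0.08,-0.05,0.65],[-0.08,-0.05,0.65],[-0.08,-0.05,0.65],[-0.08,-0.05,0.65]]' --gripper '[1,1,1,1,0.6,0.4,0.2,0.1]' --squeeze 50

```text
time: 3.75
ee_pos: [0.6041, -0.175, 0.0141]
tcp_rot: [180.0, 0.0, 80.1]
wrist_force: [0.4, 0.0, -0.7]
opening: 0.0283
```

```bash
python3 -c "
from h import *
go([.605,-.175,.014],80.1)"
```

```text
t 3.75 at [ 0.6041 -0.175   0.0141] [179.97   0.    80.15] op 0.0283 F [ 0.39  0.01 -0.71]
  dr [0.001 0.    0.001] xyz [0.003 0.023 0.003]
```

Position is good. Next I close fully and then lift slightly.

Call:
step_arm --dr '[[0,0,0],[0,0,0],[0,0,0],[0,0,0],[0,0,0],[0,0,0],[0,0,0],[0,0,0]]' --xyz '[[0,0,0],[0,0,0],[0,0,0],[0,0,0],[0,0,-0.1],[0,0,-0.3],[0,0,-0.5],[0,0,-0.7]]' --gripper '[0,0,0,0,0,0,0,0]' --squeeze 70

```text
time: 4.55
ee_pos: [0.6038, -0.1749, 0.0423]
tcp_rot: [-180.0, -0.0, 80.1]
wrist_force: [-0.1, 0.1, -5.5]
opening: 0.0227
```

```bash
python3 -c "
from h import *
go([.58,.2065,.20],85.7)
go([.605,-.175,.20],80.1)"
```

```text
t 4.55 at [ 0.6038 -0.1749  0.0423] [-179.99   -0.     80.14] op 0.0227 F [-0.12  0.08 -5.47]
  dr [-0.    -0.    -0.097] xyz [ 9.293 -2.22  -3.942]
t 4.55 at [ 0.6038 -0.1749  0.0423] [-179.99   -0.     80.14] op 0.0227 F [-0.12  0.08 -5.47]
  dr [-0.    -0.     0.001] xyz [ 3.000e-03  2.900e-02 -3.942e+00]
```

Call:
step_arm --dr '[[0,0,0],[0,0,0],[0,0,0],[0,0,0],[0,0,-0.03],[0,0,-0.05],[0,0,-0.07],[0,0,-0.08]]' --xyz '[[0,0,-0.7],[0,0,-1.5],[0.2,0,-2.3],[0.8,-0.2,-3],[1.7,-0.5,-3],[2.7,-0.8,-3],[3.7,-1.0,-3],[4.7,-1.2,-3]]' --gripper '[0,0,0,0,0,0,0,0]'

```text
time: 5.35
ee_pos: [0.5885, 0.0199, 0.1626]
tcp_rot: [179.9, -0.0, 84.8]
wrist_force: [1.4, 1.2, -4.3]
opening: 0.0228
```

```bash
python3 -c "
from h import *
go([.58,.2065,.15],85.7)"
```

```text
t 5.35 at [0.5885 0.0199 0.1626] [ 1.7995e+02 -1.0000e-02  8.4750e+01] op 0.0228 F [ 1.45  1.25 -4.31]
  dr [ 0.001 -0.    -0.017] xyz [ 4.625 -0.637  0.316]
```

Call:
step_arm --dr '[[0,0,-0.017],[0,0,-0.017],[0,0,-0.017],[0,0,-0.017],[0,0,-0.017],[0,0,-0.017],[0,0,-0.017],[0,0,-0.017]]' --xyz '[[1,-0.14,0],[2,-0.28,0],[3,-0.42,0.1],[3.8,-0.52,0.2],[4.3,-0.6,0.3],[4.62,-0.64,0.3],[4.62,-0.64,0.3],[4.62,-0.64,0.3]]' --gripper '[0,0,0,0,0,0,0,0]'

```text
time: 6.15
ee_pos: [0.5804, 0.2044, 0.1502]
tcp_rot: [180.0, 0.0, 85.7]
wrist_force: [-0.5, 0.4, -6.0]
opening: 0.0231
```

```bash
python3 - <<'E'
from h import *
go([.58,.2065,.125],85.7)
for n in ['side','top','wrist']:
    shot(n,n+'2')
q=pickle.load(open('pics/side2.pkl','rb')); im=q['image'][:,:,::-1]
cv2.imwrite('pics/zs2.png',cv2.resize(im[70:190,200:320],(600,600),interpolation=cv2.INTER_CUBIC))
q=pickle.load(open('pics/top2.pkl','rb')); im=q['image'][:,:,::-1]
cv2.imwrite('pics/zh2.png',cv2.resize(im[145:235,145:265],(800,600),interpolation=cv2.INTER_CUBIC))
go([.58,.2065,.125],85.7)
E
```

```text
t 6.15 at [0.5804 0.2044 0.1502] [1.7998e+02 2.0000e-02 8.5700e+01] op 0.0231 F [-0.49  0.44 -5.96]
  dr [ 0.  0. -0.] xyz [ 0.052 -0.014  0.63 ]
t 6.3 at [0.5805 0.2039 0.1502] [179.98   0.    85.63] op 0.0232 F [ 0.4  -0.22 -5.03]
  dr [ 0.     0.    -0.001] xyz [ 0.065 -0.018  0.629]
```

View pics/zs2.png

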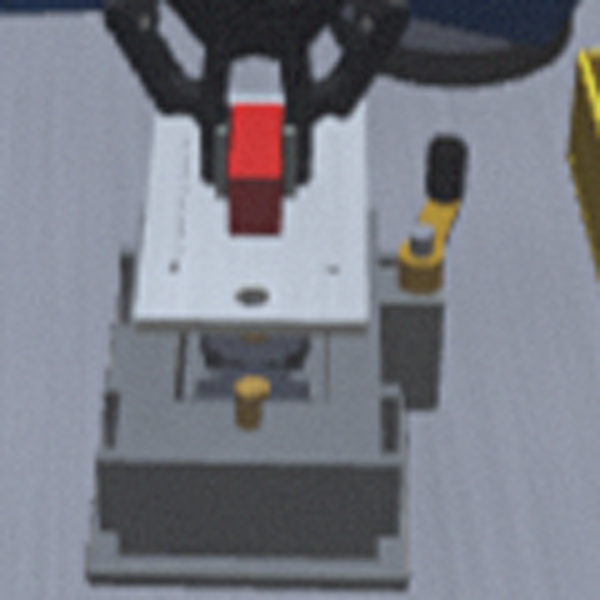

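View pics/zh2.png

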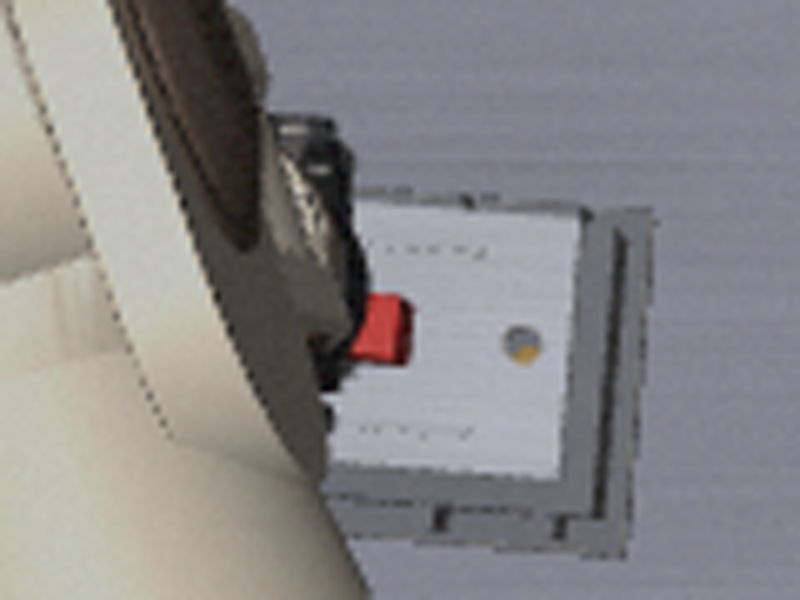

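View pics/wrist2.png

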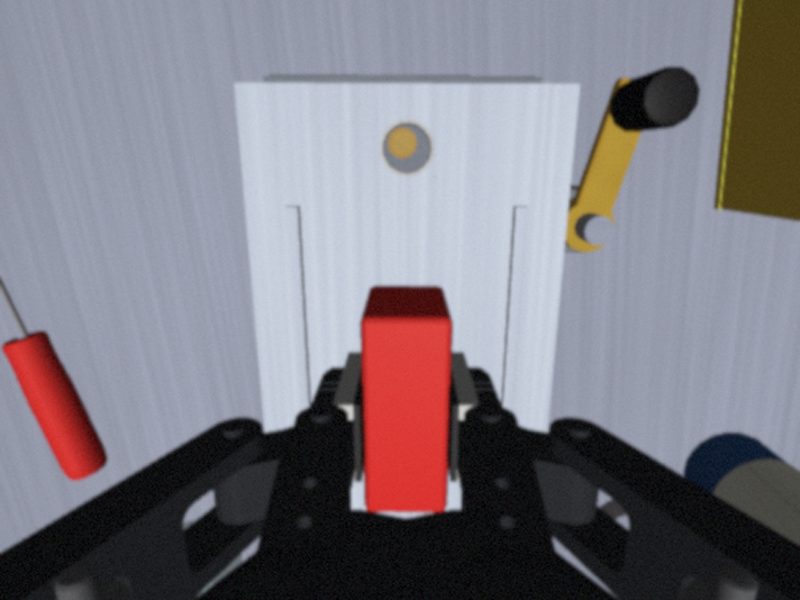

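The wrist view shows the far stud through the far hole at (402,141), with the hole centred at (407,147). The top view shows part of the near stud through the near hole. I'll fit both.

```bash
python3 - <<'E'
from h import *
w=pickle.load(open('pics/wrist2.pkl','rb')); im=w['image'][:,:,::-1]
a=cv2.resize(im[75:115,240:280],(400,400),interpolation=cv2.INTER_CUBIC)
t=pickle.load(open('pics/top2.pkl','rb')); im=t['image'][:,:,::-1]
b=cv2.resize(im[186:206,213:233],(400,400),interpolation=cv2.INTER_CUBIC)
cv2.imwrite('pics/z3.png',np.hstack([a,b]))
E
```

```text
(no output)
```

View pics/z3.png

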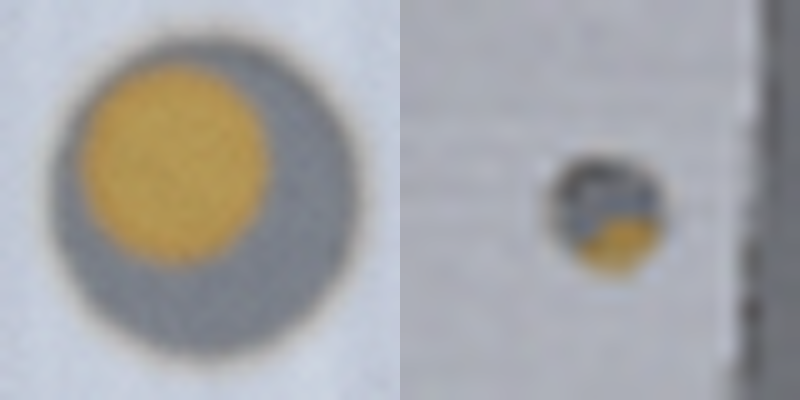

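```bash
python3 - <<'E'
from h import *
w=pickle.load(open('pics/wrist2.pkl','rb'));t=pickle.load(open('pics/top2.pkl','rb'));s=pickle.load(open('pics/side2.pkl','rb'))
h1=back(w,(260.25,94.2),.144);s1=back(w,(257.15,91.05),.092)
h2=back(t,(222.97,196.1),.144);s2=back(t,(223.56,198.56),.092)
print('far ',h1,s1,'need',(s1-h1)[:2]*1e3); print('near',h2,s2,'need',(s2-h2)[:2]*1e3)
h3=back(s,(200+(252+.5)/5-.5,70+(296.5)/5-.5),.144);s3=back(s,(200+252.5/5-.5,70+384.5/5-.5),.092)
print('near side',h3,s3,(s3-h3)*1e3)
print(np.linalg.norm(h1-h2),np.linalg.norm(s1-s2),(s1+s2)/2,(h1+h2)/2)
E
```

```text
far  [0.58638299 0.27644305 0.144     ] [0.58485796 0.27967379 0.092     ] need [-1.52502948  3.23074325]
near [0.57431303 0.13180894 0.144     ] [0.57250071 0.13627757 0.092     ] need [-1.81232066  4.46862579]
near side [0.57662796 0.13169353 0.144     ] [0.57674131 0.13589907 0.092     ] [  0.1133489    4.20554682 -52.        ]
0.14513686364686543 0.14392768738030012 [0.57867934 0.20797568 0.092     ] [0.58034801 0.20412599 0.144     ]
```

Call:
step_arm --dr '[[0,0,0],[0,0,0],[0,0,0],[0,0,0],[0,0,0],[0,0,0],[0,0,0],[0,0,0]]' --xyz '[[0.05,-0.02,0.1],[0.09,-0.037,0.3],[0.09,-0.037,0.5],[0.09,-0.037,0.7],[0.09,-0.037,0.9],[0.09,-0.037,0.95],[0.09,-0.037,0.95],[0.09,-0.037,0.95]]' --gripper '[0,0,0,0,0,0,0,0]'

```text
time: 7.1
ee_pos: [0.5792, 0.2086, 0.1121]
tcp_rot: [180.0, -0.0, 85.7]
wrist_force: [-0.1, 0.1, -6.5]
opening: 0.0227
```

```bash
python3 - <<'E'
from h import *
go([.5793,.2077,.112],85.7)
w=shot('wrist','wrist3');t=shot('top','top3')
im=w['image'][:,:,::-1]
h=bot.get_obs()['ee_pos'][2]-.0141+.008; print('plate top',h, 'expect stud px',proj(w,[.5849,.2797,.092]),'top',proj(t,[.5725,.1363,.092]))
a=cv2.resize(im[60:110,235:285],(400,400),interpolation=cv2.INTER_CUBIC)
im=t['image'][:,:,::-1]
b=cv2.resize(im[186:206,213:233],(400,400),interpolation=cv2.INTER_CUBIC)
cv2.imwrite('pics/z4.png',np.hstack([a,b]))
go([.5793,.2077,.112],85.7)
E
```

```text
t 7.1 at [0.5792 0.2086 0.1121] [ 1.7998e+02 -1.0000e-02  8.5710e+01] op 0.0227 F [-0.09  0.11 -6.49]
  dr [ 0. -0.  0.] xyz [-0.023  0.005  0.002]
plate top 0.1061699889659655 expect stud px [260.27793874  97.9996255 ] top [223.55159765 198.56026892]
t 7.2 at [0.5793 0.2087 0.1123] [ 1.7996e+02 -2.0000e-02  8.5700e+01] op 0.0227 F [-0.09  0.26 -4.87]
  dr [ 0.001 -0.     0.   ] xyz [-0.024  0.003  0.007]
```

View pics/z4.png

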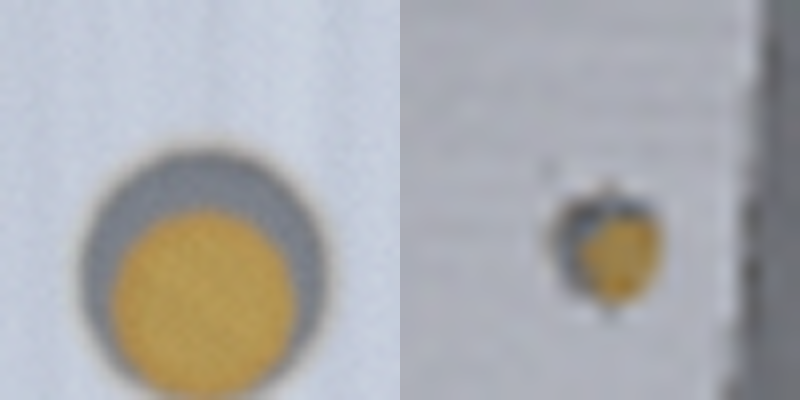

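```bash
python3 - <<'E'
from h import *
w=pickle.load(open('pics/wrist3.pkl','rb'));t=pickle.load(open('pics/top3.pkl','rb'))
h1=back(w,(260.19,93.56),.106);s1=back(w,(260.19,97.69),.092)
print(h1,s1,(s1-h1)*1e3)
h2=back(t,(213+208/20-.5,186+248/20-.5),.106);s2=back(t,(223.56,198.56),.092)
print(h2,s2,(s2-h2)*1e3)
c=-np.array(w['R']).T@w['t'];print(c)
E
```

```text
[0.5849463  0.28149467 0.106     ] [0.58486667 0.27985369 0.092     ] [ -0.07962682  -1.64097148 -14.        ]
[0.57304634 0.13641113 0.106     ] [0.57250071 0.13627757 0.092     ] [ -0.54563403  -0.13356093 -14.        ]
[0.5842165  0.27773673 0.25343253]
```

Call:
step_arm --dr '[[0,0,0],[0,0,0],[0,0,0],[0,0,0],[0,0,0],[0,0,0],[0,0,0],[0,0,0]]' --xyz '[[-0.03,-0.005,0.03],[-0.03,-0.005,0.06],[-0.03,-0.005,0.09],[-0.03,-0.005,0.12],[-0.03,-0.005,0.15],[-0.03,-0.005,0.17],[-0.03,-0.005,0.19],[-0.03,-0.005,0.19]]' --gripper '[0,0,0,0,0,0,0,0]'

```text
time: 8.0
ee_pos: [0.5787, 0.2074, 0.104]
tcp_rot: [-180.0, 0.0, 85.7]
wrist_force: [0.4, 0.6, -5.7]
opening: 0.0229
```

```bash
python3 - <<'E'
from h import *
go([.5790,.2075,.084],85.7)
print(bot.get_obs()['torque'])
w=shot('wrist','wrist4');t=shot('top','top4')
im=w['image'][:,:,::-1]
a=cv2.resize(im[60:110,235:285],(400,400),interpolation=cv2.INTER_CUBIC)
im=t['image'][:,:,::-1]
b=cv2.resize(im[186:206,213:233],(400,400),interpolation=cv2.INTER_CUBIC)
cv2.imwrite('pics/z5.png',np.hstack([a,b]))
E
```

```text
t 8.0 at [0.5787 0.2074 0.104 ] [-179.99    0.     85.7 ] op 0.0229 F [ 0.39  0.55 -5.65]
  dr [-0.  0.  0.] xyz [0.003 0.008 0.501]
[ 0.01901898 -0.03997679  0.06309361]
```

View pics/z5.png

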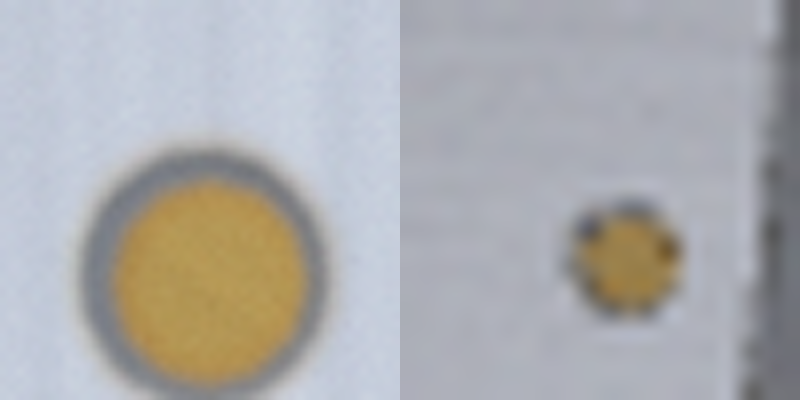

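Force equals the cover's weight only (about 5.7 N), and both studs sit inside the holes with the underside about 2 mm below the tips. I'll continue down.

Call:
step_arm --dr '[[0,0,0],[0,0,0],[0,0,0],[0,0,0],[0,0,0],[0,0,0],[0,0,0],[0,0,0]]' --xyz '[[0,0,0.03],[0,0,0.06],[0,0,0.1],[0,0,0.14],[0,0,0.18],[0,0,0.22],[0,0,0.25],[0,0,0.25]]' --gripper '[0,0,0,0,0,0,0,0]'

```text
time: 8.9
ee_pos: [0.5786, 0.2073, 0.0939]
tcp_rot: [-180.0, 0.0, 85.7]
wrist_force: [-0.1, -0.3, -4.7]
opening: 0.0231
```

```bash
python3 - <<'E'
from h import *
go([.5790,.2075,.084],85.7)
print(bot.get_obs()['torque'])
E
```

```text
t 8.9 at [0.5786 0.2073 0.0939] [-1.7998e+02  1.0000e-02  8.5700e+01] op 0.0231 F [-0.08 -0.27 -4.69]
  dr [-0.  0. -0.] xyz [0.005 0.009 0.248]
[-0.08131191  0.01978456  0.00912653]
```

Call:
step_arm --dr '[[0,0,0],[0,0,0],[0,0,0],[0,0,0],[0,0,0],[0,0,0],[0,0,0],[0,0,0]]' --xyz '[[0,0,0.04],[0,0,0.08],[0,0,0.12],[0,0,0.16],[0,0,0.19],[0,0,0.21],[0,0,0.23],[0,0,0.24]]' --gripper '[0,0,0,0,0,0,0,0]'

```text
time: 9.7
ee_pos: [0.5787, 0.2074, 0.0846]
tcp_rot: [-180.0, -0.0, 85.7]
wrist_force: [-0.6, -0.2, -6.1]
opening: 0.023
```

```bash
python3 - <<'E'
from h import *
go([.5790,.2075,.084],85.7)
print(bot.get_obs()['torque'])
E
```

```text
t 9.7 at [0.5787 0.2074 0.0846] [-180.    -0.    85.7] op 0.023 F [-0.64 -0.22 -6.1 ]
  dr [-0. -0.  0.] xyz [0.003 0.006 0.014]
[ 0.01315773  0.00819623 -0.01539951]
```

Call:
step_arm --dr '[[0,0,0],[0,0,0],[0,0,0],[0,0,0],[0,0,0],[0,0,0],[0,0,0],[0,0,0]]' --xyz '[[0,0,0.01],[0,0,0.02],[0,0,0.03],[0,0,0.035],[0,0,0.04],[0,0,0.04],[0,0,0.04],[0,0,0.04]]' --gripper '[0,0,0,0,0,0,0,0]'

```text
time: 10.5
ee_pos: [0.5788, 0.2074, 0.0843]
tcp_rot: [179.9, -0.0, 85.7]
wrist_force: [-4.2, -1.4, 6.1]
opening: 0.0228
```

```bash
python3 - <<'E'
from h import *
go([.5790,.2075,.084],85.7)
print(bot.get_obs()['torque'])
q=shot('side','side5');w=shot('wrist','wrist5')
im=q['image'][:,:,::-1]
cv2.imwrite('pics/zs5.png',cv2.resize(im[70:190,200:320],(600,600),interpolation=cv2.INTER_CUBIC))
E
```

```text
t 10.5 at [0.5788 0.2074 0.0843] [ 1.7995e+02 -2.0000e-02  8.5700e+01] op 0.0228 F [-4.23 -1.36  6.11]
  dr [ 0.001 -0.     0.   ] xyz [0.003 0.005 0.008]
[-0.34406256  1.10684225  0.03434608]
```

View pics/zs5.png

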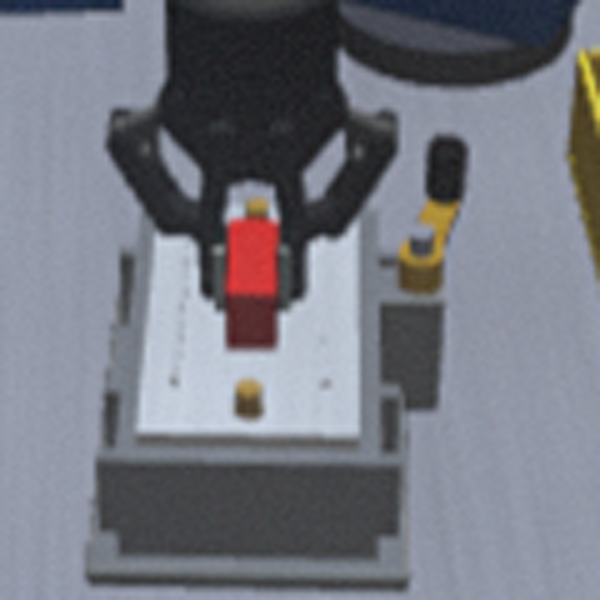

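View pics/wrist5.png

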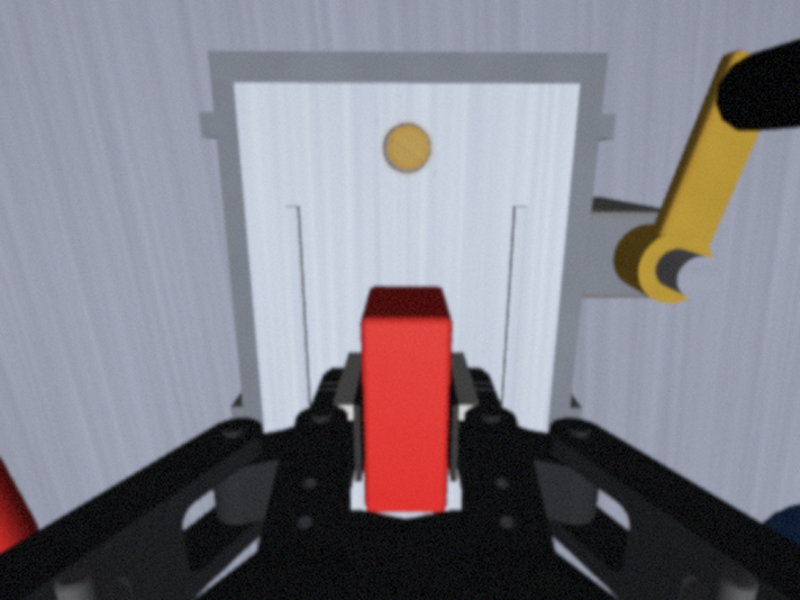

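It is seated: reaction force at TCP z 0.0843, and both studs stand through the plate, which is flush on the top. I'll release and rise.

Call:
step_arm --dr '[[0,0,0],[0,0,0],[0,0,0],[0,0,0],[0,0,0],[0,0,0],[0,0,0],[0,0,0]]' --xyz '[[0,0,-0.02],[0,0,-0.02],[0,0,-0.02],[0,0,-0.02],[0,0,-0.4],[0,0,-1.0],[0,0,-1.7],[0,0,-2.3]]' --gripper '[0.3,0.5,0.5,0.5,0.5,0.5,0.5,0.5]'

```text
time: 11.4
ee_pos: [0.5789, 0.2075, 0.1777]
tcp_rot: [179.9, -0.0, 85.7]
wrist_force: [0.5, 0.2, 0.1]
opening: 0.043
```

```bash
python3 - <<'E'
from h import *
go([.5790,.2075,.184],85.7)
w=shot('wrist','wrist6'); q=shot('side','side6')
im=q['image'][:,:,::-1]
cv2.imwrite('pics/zs6.png',cv2.resize(im[70:190,200:320],(600,600),interpolation=cv2.INTER_CUBIC))
E
```

```text
t 11.4 at [0.5789 0.2075 0.1777] [ 1.7992e+02 -4.0000e-02  8.5700e+01] op 0.043 F [0.51 0.2  0.14]
  dr [ 0.001 -0.001  0.   ] xyz [ 0.002  0.003 -0.158]
```

View pics/wrist6.png

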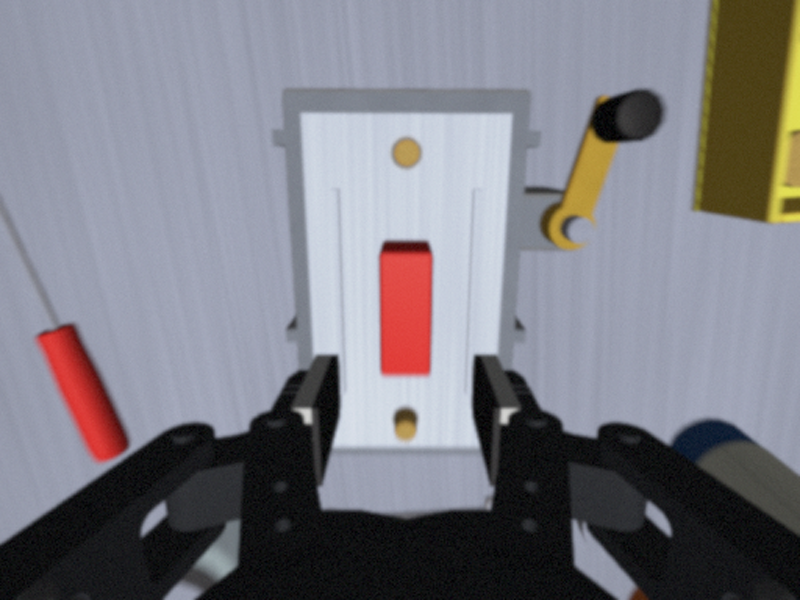

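View pics/zs6.png

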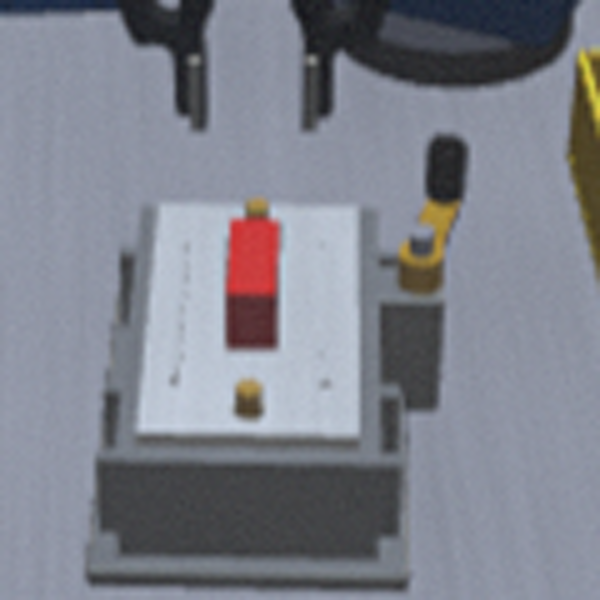

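```bash
python3 - <<'E'
from h import *
w=pickle.load(open('pics/wrist6.pkl','rb')); t=pickle.load(open('pics/top0.pkl','rb'))
print('knob top',back(w,(638/1.5625,115/1.5625),.118))
print('box wall wrist', [back(w,(x/1.5625,y/1.5625),.05) for x,y in [(712,0),(695,208)]])
print('box wall top', [back(t,(x/1.5625,y/1.5625),.05) for x,y in [(180,203),(304,211)]])
s=np.array([.5788,.2075]); a=np.radians(-4.3);R=np.array([[np.cos(a),-np.sin(a)],[np.sin(a),np.cos(a)]])
pv=s+R@[.08,.038];print('pivot',pv)
k=back(w,(638/1.5625,115/1.5625),.118)[:2]-pv; print(np.linalg.norm(k),np.degrees(np.arctan2(k[1],k[0])))
go([.654,.294,.15],71)
E
```

```text
knob top [0.67743246 0.28660258 0.118     ]
box wall wrist [array([0.74297325, 0.34168446, 0.05      ]), array([0.74369167, 0.23845244, 0.05      ])]
box wall top [array([0.7715488 , 0.45114104, 0.05      ]), array([0.7556433 , 0.22479721, 0.05      ])]
pivot [0.661424   0.23939474]
0.04984828441357443 71.2679027887941
t 11.5 at [0.5801 0.2079 0.1802] [ 1.7966e+02 -1.6000e-01  8.5700e+01] op 0.0429 F [ 0.71 -0.1  -0.12]
  dr [ 0.006 -0.003  0.257] xyz [2.283 1.677 0.771]
```

Call:
step_arm --dr '[[0,0,0.1],[0,0,0.2],[0.005,-0.003,0.255],[0.005,-0.003,0.255],[0.005,-0.003,0.255],[0.005,-0.003,0.255],[0.005,-0.003,0.255],[0.005,-0.003,0.255]]' --xyz '[[0.6,0.4,0],[1.2,0.9,0.1],[1.9,1.4,0.3],[2.28,1.68,0.5],[2.28,1.68,0.7],[2.28,1.68,0.77],[2.28,1.68,0.77],[2.28,1.68,0.77]]' --gripper '[1,1,1,1,1,1,1,1]' --squeeze 20

```text
time: 12.3
ee_pos: [0.6523, 0.2926, 0.1453]
tcp_rot: [-179.8, 0.2, 71.1]
wrist_force: [0.6, -0.6, 0.8]
opening: 0.0851
```

```bash
python3 - <<'E'
from h import *
go([.6545,.294,.094],71)
w=shot('wrist','wrist7');q=shot('side','side7')
im=q['image'][:,:,::-1]
cv2.imwrite('pics/zs7.png',cv2.resize(im[50:170,220:340],(600,600),interpolation=cv2.INTER_CUBIC))
E
```

```text
t 12.3 at [0.6523 0.2926 0.1453] [-1.7978e+02  1.7000e-01  7.1060e+01] op 0.0851 F [ 0.58 -0.58  0.82]
  dr [-0.004  0.003  0.001] xyz [0.054 0.045 1.282]
```

View pics/wrist7.png

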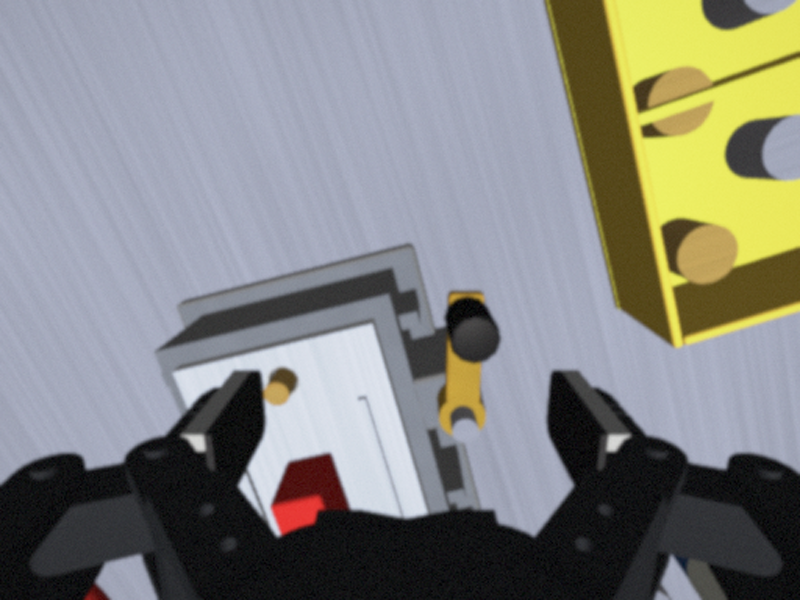

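View pics/zs7.png

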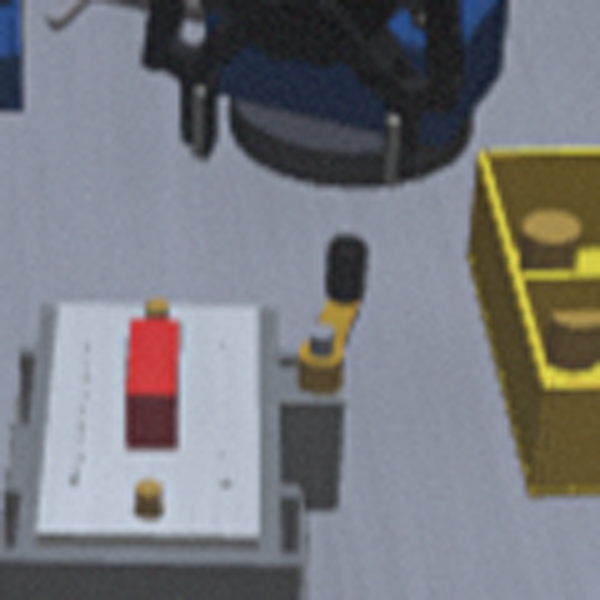

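The knob at (472,335) lies between the open fingers and right of centre, as planned, and the box is clear. I'll descend.

Call:
step_arm --dr '[[0,0,0],[0,0,0],[0,0,0],[0,0,0],[0,0,0],[0,0,0],[0,0,0],[0,0,0]]' --xyz '[[0.05,0.04,0.2],[0.05,0.04,0.5],[0.05,0.04,0.8],[0.05,0.04,1.0],[0.05,0.04,1.15],[0.05,0.04,1.28],[0.05,0.04,1.28],[0.05,0.04,1.28]]' --gripper '[1,1,1,1,1,1,1,1]'

```text
time: 13.2
ee_pos: [0.6545, 0.2946, 0.0932]
tcp_rot: [-179.7, 0.2, 71.1]
wrist_force: [-0.3, -0.2, -0.4]
opening: 0.085
```

```bash
python3 - <<'E'
from h import *
go([.6545,.294,.094],71)
w=shot('wrist','wrist8');q=shot('side','side8')
im=q['image'][:,:,::-1]
cv2.imwrite('pics/zs8.png',cv2.resize(im[50:170,220:340],(600,600),interpolation=cv2.INTER_CUBIC))
E
```

```text
t 13.2 at [0.6545 0.2946 0.0932] [-179.75    0.2    71.09] op 0.085 F [-0.3  -0.24 -0.38]
  dr [-0.004  0.003  0.002] xyz [-0.015  0.004 -0.02 ]
```

View pics/zs8.png

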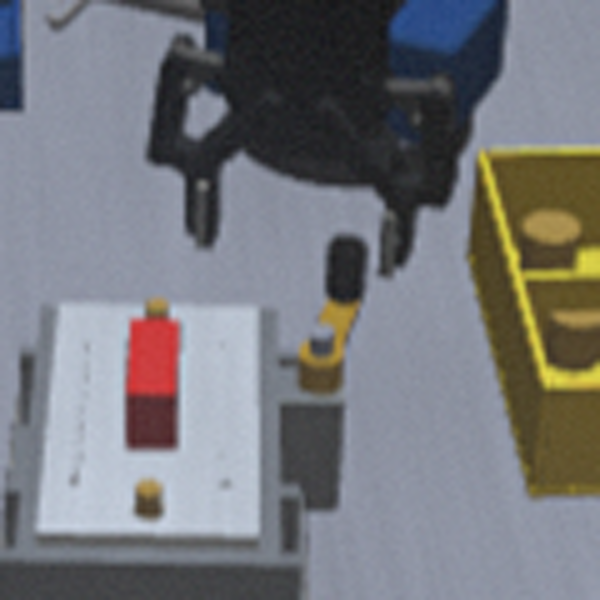

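View pics/wrist8.png

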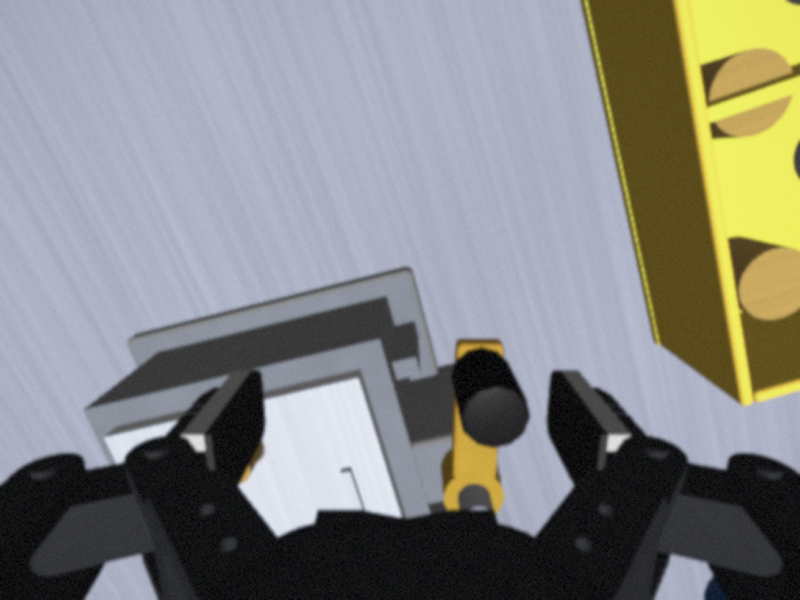

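The knob sits between the pads, at (495,415), with the finger outboard of it. I'll close to about 28 mm.

Call:
step_arm --dr '[[0,0,0],[0,0,0],[0,0,0],[0,0,0],[0,0,0],[0,0,0],[0,0,0],[0,0,0]]' --xyz '[[0,0,0],[0,0,0],[0,0,0],[0,0,0],[0,0,0],[0,0,0],[0,0,0],[0,0,0]]' --gripper '[0.9,0.8,0.7,0.6,0.5,0.4,0.32,0.32]'

```text
time: 14.1
ee_pos: [0.6544, 0.2945, 0.0929]
tcp_rot: [-179.7, 0.2, 71.1]
wrist_force: [1.0, -0.5, 0.8]
opening: 0.027
```

```bash
python3 - <<'E'
from h import *
go([.6545,.294,.094],71)
w=shot('wrist','wrist9')
pv=np.array([.6614,.2394]);r=.0485
o=bot.get_obs(); R0=Ro.from_euler('xyz',o['tcp_rot'],degrees=True); p0=np.array(o['ee_pos'])
for h in [95,102,109,116,123,130,137,144,151,158,165,172,176]:
    P=np.r_[pv+r*np.array([np.cos(np.radians(h)),np.sin(np.radians(h))]),.0945]
    R1=Ro.from_euler('xyz',[180,0,h-0],degrees=True)
    print(h,np.round((R0.inv()*R1).as_rotvec(),3),np.round(R0.inv().apply(P-p0)/.04,2),np.linalg.norm(P[:2]))
E
```

```text
t 14.1 at [0.6544 0.2945 0.0929] [-179.73    0.22   71.09] op 0.027 F [ 1.04 -0.46  0.82]
  dr [-0.005  0.004  0.002] xyz [-0.012  0.006 -0.027]
95 [-0.005  0.003 -0.417] [-0.14  0.12 -0.04] 0.7173956074855606
102 [-0.006  0.002 -0.539] [-0.21 -0.01 -0.04] 0.7116812327868104
109 [-0.006  0.002 -0.662] [-0.29 -0.13 -0.04] 0.7058215977533769
116 [-0.006  0.002 -0.784] [-0.39 -0.24 -0.04] 0.6999015173331026
123 [-0.006  0.001 -0.906] [-0.5  -0.34 -0.04] 0.6940088307738583
130 [-6.000e-03  1.000e-03 -1.028e+00] [-0.62 -0.43 -0.04] 0.6882332072195388
137 [-6.00e-03  1.00e-03 -1.15e+00] [-0.75 -0.5  -0.04] 0.6826647916125163
144 [-0.006  0.    -1.273] [-0.89 -0.55 -0.03] 0.6773926993140428
151 [-0.007 -0.    -1.395] [-1.03 -0.58 -0.03] 0.6725033791975641
158 [-7.000e-03 -1.000e-03 -1.517e+00] [-1.18 -0.6  -0.03] 0.6680788781679673
165 [-7.000e-03 -1.000e-03 -1.639e+00] [-1.33 -0.6  -0.03] 0.6641950541635533
172 [-7.000e-03 -1.000e-03 -1.761e+00] [-1.48 -0.58 -0.03] 0.6609197982745744
176 [-0.007 -0.002 -1.831] [-1.56 -0.56 -0.03] 0.6593443115598496
```

View pics/wrist9.png

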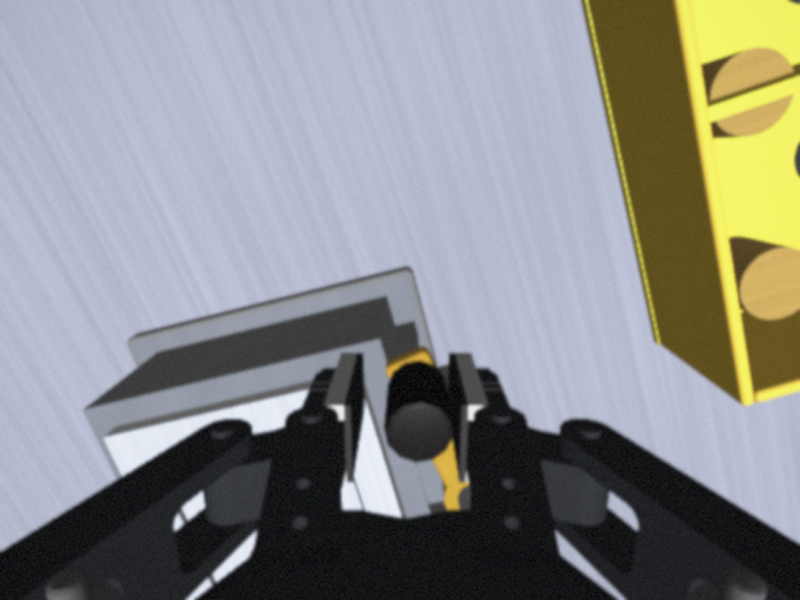

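The knob is caught loosely between the pads, at (420,410). Now I sweep along the arc.

Call:
step_arm --dr '[[-0.003,0.002,-0.14],[-0.006,0.002,-0.28],[-0.006,0.002,-0.42],[-0.006,0.002,-0.55],[-0.006,0.002,-0.67],[-0.006,0.002,-0.78],[-0.006,0.001,-0.84],[-0.006,0.001,-0.91]]' --xyz '[[-0.14,0.05,-0.04],[-0.21,-0.01,-0.04],[-0.25,-0.07,-0.04],[-0.29,-0.13,-0.04],[-0.34,-0.19,-0.04],[-0.39,-0.24,-0.04],[-0.44,-0.29,-0.04],[-0.5,-0.34,-0.04]]' --gripper '[0.32,0.32,0.32,0.32,0.32,0.32,0.32,0.32]'

```text
time: 14.95
ee_pos: [0.6349, 0.2801, 0.0945]
tcp_rot: [-180.0, 0.0, 123.4]
wrist_force: [0.3, 0.2, 0.1]
opening: 0.0271
```

```bash
cat > arc.py <<'E'
from h import *
import sys
go([.6,.3,.094],123)
pv=np.array([.6614,.2394]);r=float(sys.argv[1])
o=bot.get_obs(); R0=Ro.from_euler('xyz',o['tcp_rot'],degrees=True); p0=np.array(o['ee_pos'])
for h in map(float,sys.argv[2:]):
    P=np.r_[pv+r*np.array([np.cos(np.radians(h)),np.sin(np.radians(h))]),.0945]
    R1=Ro.from_euler('xyz',[180,0,min(h,176)],degrees=True)
    print(h,np.round((R0.inv()*R1).as_rotvec(),3),np.round(R0.inv().apply(P-p0)/.04,2))
E
python3 arc.py .0485 123 130 137 144 151 158 165 172 178
python3 -c "
from h import *
shot('wrist','wrist10')"
```

```text
t 14.95 at [0.6349 0.2801 0.0945] [-1.7999e+02  1.0000e-02  1.2339e+02] op 0.0271 F [0.32 0.24 0.07]
  dr [-0.     0.     0.007] xyz [ 0.896 -0.456  0.013]
123.0 [-0.     0.     0.007] [-0.  0.  0.]
130.0 [-0.     0.    -0.115] [-0.01 -0.15  0.  ]
137.0 [-0.     0.    -0.238] [-0.04 -0.29  0.  ]
144.0 [-0.    0.   -0.36] [-0.08 -0.43  0.  ]
151.0 [-0.     0.    -0.482] [-0.14 -0.57  0.  ]
158.0 [-0.     0.    -0.604] [-0.22 -0.7   0.  ]
165.0 [-0.     0.    -0.726] [-0.31 -0.81  0.  ]
172.0 [-0.     0.    -0.848] [-0.41 -0.92  0.  ]
178.0 [-0.     0.    -0.918] [-0.51 -1.    0.  ]
```

View pics/wrist10.png

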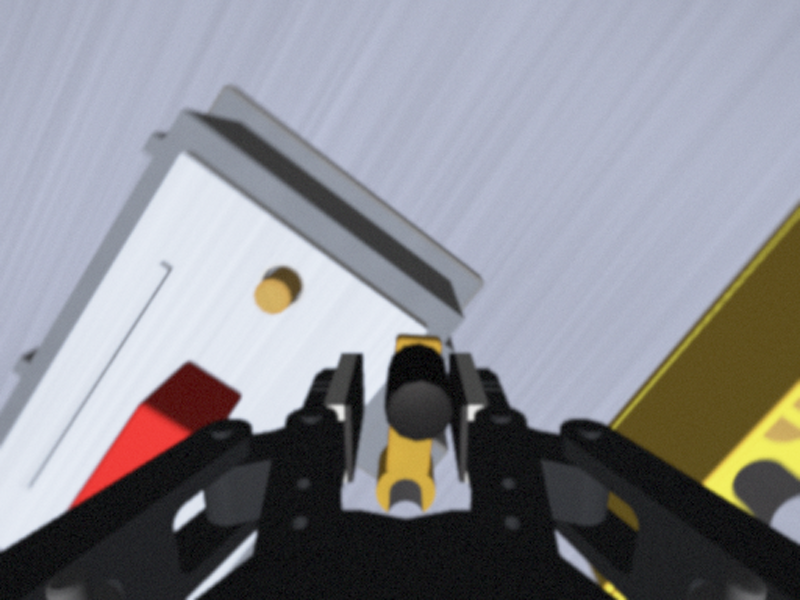

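Call:
step_arm --dr '[[0,0,-0.12],[0,0,-0.24],[0,0,-0.36],[0,0,-0.48],[0,0,-0.6],[0,0,-0.72],[0,0,-0.84],[0,0,-0.92]]' --xyz '[[-0.01,-0.15,0],[-0.04,-0.29,0],[-0.08,-0.43,0],[-0.14,-0.57,0],[-0.22,-0.7,0],[-0.31,-0.81,0],[-0.41,-0.92,0],[-0.5,-1.0,0]]' --gripper '[0.32,0.32,0.32,0.32,0.32,0.32,0.32,0.32]'

```text
time: 15.8
ee_pos: [0.6123, 0.2415, 0.0946]
tcp_rot: [180.0, -0.0, 176.1]
wrist_force: [0.5, 0.6, -0.4]
opening: 0.0275
```

```bash
python3 arc.py .0485 176 178
python3 -c "
from h import *
shot('wrist','wrist11');q=shot('side','side11')
im=q['image'][:,:,::-1]
cv2.imwrite('pics/zs11.png',cv2.resize(im[70:190,200:320],(600,600),interpolation=cv2.INTER_CUBIC))
"
```

```text
t 15.8 at [0.6123 0.2415 0.0946] [ 1.7999e+02 -3.0000e-02  1.7614e+02] op 0.0275 F [ 0.48  0.58 -0.44]
  dr [-0.    -0.001  0.928] xyz [0.405 1.438 0.015]
176.0 [ 0.    -0.     0.003] [-0.02  0.03  0.  ]
178.0 [ 0.    -0.     0.003] [-0.02 -0.01  0.  ]
```

View pics/wrist11.png

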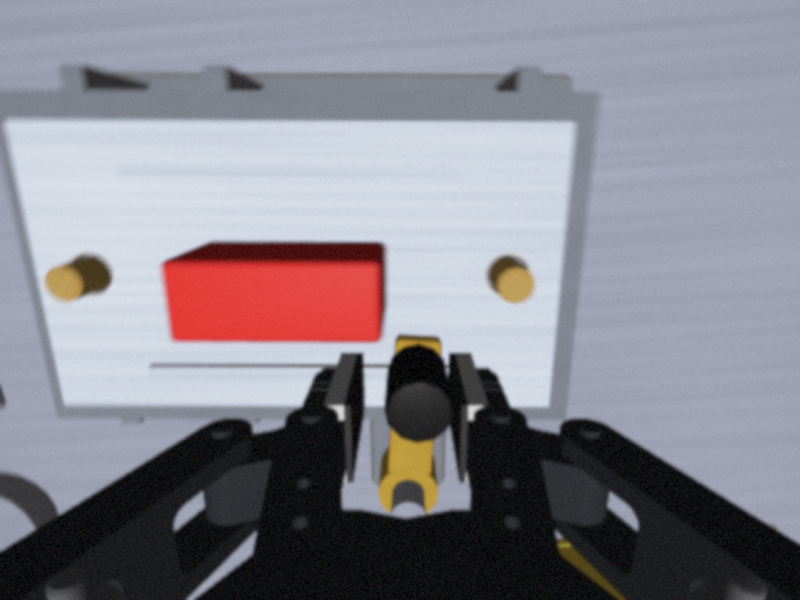

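View pics/zs11.png

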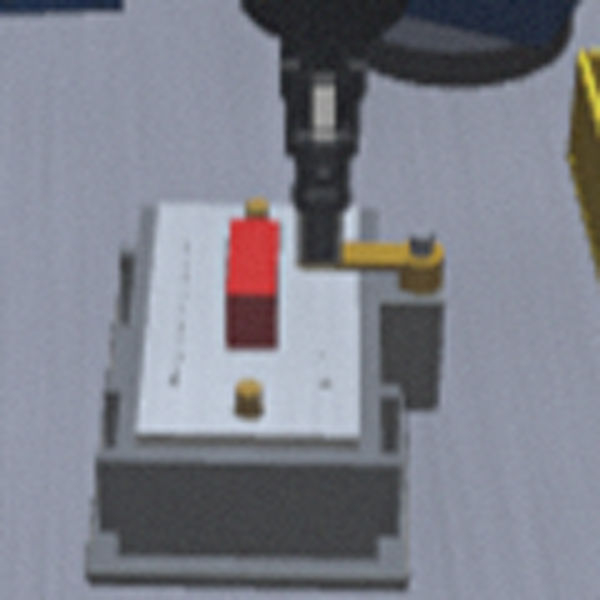

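The bar points squarely over the cover. I'll open a little and rise straight up.

Call:
step_arm --dr '[[0,0,0],[0,0,0],[0,0,0],[0,0,0],[0,0,0],[0,0,0],[0,0,0],[0,0,0]]' --xyz '[[0,0,0],[0,0,0],[0,0,0],[0,0,-0.3],[0,0,-0.8],[0,0,-1.4],[0,0,-2.0],[0,0,-2.5]]' --gripper '[0.38,0.4,0.4,0.4,0.4,0.4,0.4,0.4]'

```text
time: 16.7
ee_pos: [0.6127, 0.2416, 0.1973]
tcp_rot: [180.0, 0.1, 175.9]
wrist_force: [0.6, -0.5, -0.1]
opening: 0.0341
```

```bash
python3 -c "
from h import *
go([.55,.1,.25],176)
w=shot('wrist','wrist12');q=shot('side','side12');t=shot('top','top12')
im=q['image'][:,:,::-1]
a=cv2.resize(im[90:190,210:310],(400,400),interpolation=cv2.INTER_CUBIC)
b=cv2.resize(w['image'][:,:,::-1],(400,300))
cv2.imwrite('pics/z12.png',np.hstack([a,np.vstack([b,b[:100]*0])]))
for n in ['wrench','screwdriver','hammer','jar','spray_can','oil_filter','bearing']:
    for r in bot.regions_of(t,n)[:1]: print(n,r['p'],np.round(r['box'],1))
go([.55,.1,.25],176)
"
```

```text
t 16.7 at [0.6127 0.2416 0.1973] [1.7997e+02 1.0000e-01 1.7592e+02] op 0.0341 F [ 0.58 -0.49 -0.06]
  dr [ 0.001  0.002 -0.001] xyz [ 1.31  -3.642 -1.322]
wrench 0.89 [275.3 203.   11.8  53.6]
screwdriver 0.69 [228.8 283.4  38.3  11.9]
hammer 0.96 [345.2 285.4  88.8  32.4]
jar 0.59 [275.4 258.8  18.5  23.7]
spray_can 0.56 [256.1 117.2  20.9  36.5]
oil_filter 0.88 [312.1 128.2  29.1  28.6]
bearing 0.89 [275.5 147.2  19.7  23.1]
t 17.2 at [0.6123 0.2413 0.1938] [-1.7995e+02 -6.0000e-02  1.7594e+02] op 0.034 F [ 0.59 -0.32 -0.95]
  dr [-0.001 -0.001 -0.001] xyz [ 1.306 -3.636 -1.399]
```

View pics/z12.png

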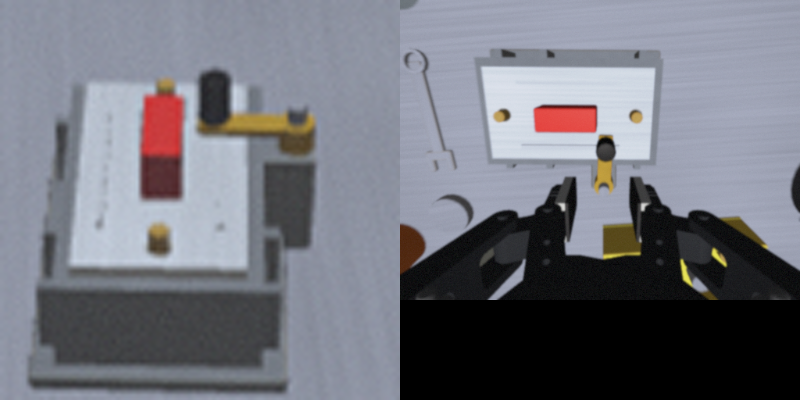

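View pics/side12.png

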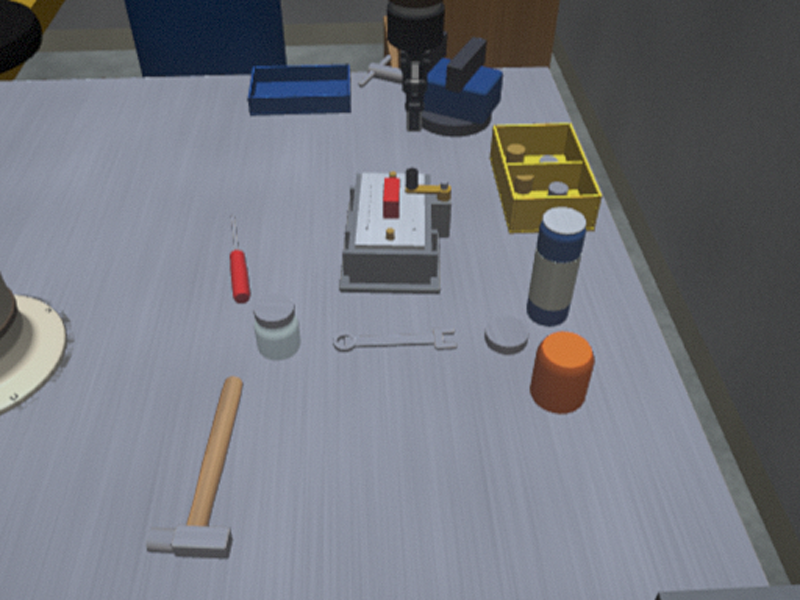

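The cover is seated with both studs through, the keeper is across it, and the bench objects are unchanged. One numeric check, then I hand in.

```bash
python3 - <<'E'
from h import *
w=pickle.load(open('pics/wrist12.pkl','rb'))
k=back(w,((605-400)*1.28,150*1.28),.118); s1=back(w,((501.5-400)*1.28,115.5*1.28),.092); s2=back(w,((636-400)*1.28,116.5*1.28),.092)
print(k,s1,s2); d=(s2-s1)[:2]; y=np.arctan2(d[1],d[0]); v=k[:2]-np.array([.6614,.2394])
print('theta',np.arctan2(v[1],v[0])-y, np.linalg.norm(v))
s=pickle.load(open('pics/side12.pkl','rb'))
k=back(s,(210+215/4,90+78/4),.118);pp=back(s,(210+299/4,90+108/4),.1);v=(k-pp)[:2];print('side theta',np.arctan2(v[1],v[0])-np.radians(85.7),np.linalg.norm(v))
bot.job_done()
E
```

```text
[0.60953491 0.24457783 0.118     ] [0.57238413 0.13981795 0.092     ] [0.58337693 0.27889048 0.092     ]
theta 1.550173086413139 0.05212290376962175
side theta 1.4903874351669482 0.05062308961265659
the job is handed in; nothing more can be done
```

The cover plate is seated on the housing over both studs, and the keeper is swung across it. I handed the job in at about 17 s of the 56 s allowed; no verdict is reported.

- **Cover:** I gripped it by its red block and lined it up by looking at each stud through its hole. It went down without any searching, carrying only its own weight (about 5–6 N) until it met the housing top with the tool at z = 0.084 m. That matches the grip height plus 70 mm. After release, pictures showed it flat with both studs standing through it.
- **Keeper:** I drew the knob in from its outer side and led it round the arc. In the last pictures the angle is about 1.55 rad from the wrist camera and 1.49 rad from the side camera. The two differ by 0.06 rad, but both are past 1.35.
- **Bench and arm:** The other objects look unmoved in the side view. I located them in the last top view but did not compare their positions numerically with the start. The gripper is open and stands about 75 mm above the knob, touching nothing.
- **Disagreement during alignment:** The cameras differed by 1–4 mm on absolute positions. For the final alignment I relied on the hole-to-stud offset seen within single pictures.

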